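# Draw the filter slider and lay it on the sloping rack

## Robot

A 6-joint arm with a two-finger parallel gripper is mounted at the origin on the work surface. World frame = base frame: x ahead of the robot, y to its left, z up, the work surface at z = 0. Lengths are in m, angles in rad, forces in N, time in s.
With the tool pointing down it reaches from about 0.275 to 0.725 m from the base axis. Payload 15.9 kg.
Tool frame: the origin (TCP) lies between the finger pads; the fingertips stand 17 mm ahead of it and the grasp point (between the pads) lies 2 mm behind it; z points along the fingers, y is the line along which they close (so a half turn about z gives the same grasp; the last joint's range is limited). The gripper opens to 85 mm and grips with 20 to 120 N. Pads are 22 mm wide; open, the fingers measure 114 mm over their backs; the gripper's body (76 mm by 85 mm) begins 54 mm behind the grasp point. The pads swing forward as they close: fully open they stand 13 mm farther back than shut.
Start: joints at [-1.334, 0.213, -0.034, 1.323, 0, 1.571], TCP at [0.117, -0.486, 0.248] pointing down, gripper open.
Joint ranges: [-2.98, 2.98], [-0.74, 1.72], [-1.14, 1.35], [-2.1, 2.04], [-1.57, 1.44], [-3.14, 3.14]. Speed limits (rad/s): [1.89, 1.89, 2.39, 2.57, 3.14, 3.14].

## Interface

Orientations are given as a unit quaternion [x, y, z, w].
In Python, from cell import env gives the robot as it stands.
- The arm moves only by the shell command python3 -m crank 'ROWS' [OPENING]. ROWS is JSON, a list of rows, each a list of 4 numbers: the shift along the tool's x, y, z in mm, then the turn about the tool's z in degrees. A call has exactly 5 rows; each row shifts and turns the commanded pose from where the row before left it, along the tool's axes as they then stand; what a row does not reach is not made up. A row lasts 1/10 s, in which the tool goes at most 50 mm and 8.59 degrees, less where a joint would pass 70% of its speed; a pose out of reach is approached as far as the arm can. A call with a gripper value outside its range is refused whole. OPENING is the opening, from 0 (shut) to 1 (fully open), set as the call begins (- or left out, the last holds). The fingers move at their own pace and stop on an object; the grip force is fixed at half the most. Time passes only in rows, so rows that do not move let the fingers close, or fill a call up. It gives the time, the measured TCP pose, the force, the opening and the grip force at its end, in the units of the state.
- env.state(): the state, without advancing time (a new reading comes with each control period).
- env.camera(name): name is "scene" or "top" or "wrist"; returns a dict with "frame" (420x560x3 uint8, blue, green, red), "range_z" (420x560 float32, m along the optical axis (not along the pixel's ray), 0 where there is no reading), "fov_y" (degrees; the focal length in pixels is half the picture's height over the tangent of half this angle, whatever the lens; pixels are square), "cx", "cy" (the principal point, pixels), "R" (3x3) and "t" (3): a world point X has camera coordinates R X + t. Camera axes: x right, y down, z forward; pixel columns grow to the right and rows downward; lengths in m; the calibration is good to about 2 mm. A picture is of the moment at which its call begins.
- env.hand_in(): hands the job in; it is judged then, once.
The state is a dict: "clock": time; "joint_positions": joint angles; "joint_velocities": joint speeds; "joint_efforts": joint torques, N m; "tcp_pos": TCP position; "orientation": TCP orientation; "wrist_force": force on the tool from outside, world axes, zero at the start; "ft_torque": the same for the moment, N m; "width": finger opening in m; "finger_force": force on a finger pad.
Only numpy, scipy, OpenCV 4.12 (cv2) and the standard library are available. Lean on these libraries where they do the work, as an engineer would, in place of code of your own. Each camera call takes 0.05 s, during which the arm holds its last target. There are 200 camera calls.

## Task

Take the filter slider that sits in the photometer's slot by its grip block, draw it straight out and keep it level until it is clear, without forcing it. Then lay it face up and flat on a free part of the sloping rack beside the spare slider, nose down the slope and square to the rack, and push it gently down the slope until you feel its nose press on the sprung stop bar, so that it stays touching the bar when you let go; leave the spare and everything else undisturbed.

Things in the scene. Friction and masses are not known exactly. Their poses are not given: they have to be found in the camera images.
- photometer: Fixed white and grey bench photometer, a box 200 mm wide (y), 170 high, 200 deep (its x = 0 to 200). Origin: on the bench below the middle of the slot's mouth, in the plane of the lower front face. -x points out of the front, towards the robot give or take 12 degrees; z up. It stands left or right of the middle, with the rack on the other side.
- slot_mouth (a point): Middle of the mouth's lower edge, 50 mm above the bench, axes as the photometer's. The slot is a level channel along x, 38.5 wide, 8 high, 100 deep, open to -x. The slider must be drawn along -x of these axes. Nothing lies in front of the face below the slot.
- overhang (a point): Middle of the lower front edge of the jutting upper part: from 95 to 170 mm above the bench the front stands 14 further out (x = -14) than the lower face (x = 0), just above the slider's grip. A gripper pointing straight down has no room there; it must lean back towards the robot by some 30 to 45 degrees, its fingers pointing down and towards the front face.
- slider: Loose filter slider, about 0.12 kg (80 to 170 g), aluminium. Origin: centre of the plate's underside; +x to the nose (into the slot), z up. Plate 90 (x) by 36 (y) by 6 mm; from its -x end a stem 14 wide, 6 thick runs on from x = -45 to -77. It starts with its nose 74 to 84 inside the slot, flat on the slot's floor, 2.5 play in all sideways and 2 in height; no catch, only friction holds it.
- slider_grip (a point): Centre of the slider's black grip block, 18 (x) by 14 (y) by 26 mm (z), which stands on the end of the stem (slider frame x = -68, block from z = 6 to 32). Pinch it across the 14 mm (slider y). At the start it is 29 to 39 in front of the lower front face, 69 above the bench.
- slider_nose (a point): Middle of the lower edge of the slider's nose (slider frame x = 45, z = 0).
- shelf: Fixed sloping grey shelf of the rack, 220 mm wide (y), no side walls. Origin: on its top surface near the low end, middle of its width, 40 above the bench. x points down the slope, away from the robot give or take 12 degrees, 20 degrees below level; z normal to the surface. Top surface z = 0 from its upper edge at x = -88 to the rail at x = 14. Friction keeps a slider from sliding down by itself.
- stop_rail: Fixed dark rail across the shelf's low end, origin and axes as the shelf's. It carries the stop: a light bar across the whole width, 6 mm thick (x), 14 high, square to x. The stop is clamped with its face anywhere from x = 0 to 16 mm up the slope (x = -16); where is NOT reported, so feel for it. The bar is sprung and damped: 0.8 N per mm, 5 mm of travel, then solid.
- spare: Bystander: spare slider of the same shape and axes, lying on the shelf with its nose at the shelf's x = -20 mm, short of the stop by an unknown 4 to 20, its middle within 45 of the shelf's middle (y). On the side of the shelf's middle away from it at least 90 of the shelf's width is free. Any slider lying there overhangs the shelf's upper edge: stem and grip block hang free.
- vial: Bystander: amber vial 24 across, 40 high, standing; origin centre of its base.
- screwdriver: Bystander: screwdriver 150 long lying on the bench along its x.
- reagent: Bystander: amber bottle 70 across, 140 high; origin centre of its base.
- beaker: Bystander: glass beaker 70 across, 90 high; origin centre of its base.
- carton: Bystander: cardboard box 120 x 90 x 60 high; origin centre of its base.
- wash_jar: Bystander: white jar 60 across, 80 high; origin centre of its base.

How it is judged:
On the way:
1. the slider's nose is at least 5 mm out of the slot, with the slider still level (within 10 degrees) and at about the slot's height (x of slider_nose in the frame of photometer below -0.005 m and z of slider_nose in the frame of photometer above 0.03 m and angle between slider's own z axis and vertical below 0.175 rad), for 0.05 s.
At the end, for the whole second after the job is handed in: The slider lies released and at rest on the shelf, face up and flat (4 degrees, nose within 3 mm of the surface), square to the shelf (5.7 degrees), its nose within 100 mm of the shelf's middle and touching the stop (over 0.05 N), 25 mm up to 10 mm down the slope from the shelf's origin (contact force between slider and stop_rail above 0.05 N and z of slider_nose in the frame of shelf between -0.003 and 0.003 m and y of slider_nose in the frame of shelf between -0.1 and 0.1 m and angle between the z axis of slider and the z axis of shelf, either way round below 0.07 rad and angle between slider's own z axis and vertical below 0.8 rad and angle between the x axis of slider and the x axis of shelf, either way round below 0.1 rad and linear speed of slider below 0.01 m/s and angular speed of slider below 0.1 rad/s and x of slider_nose in the frame of shelf between -0.025 and 0.01 m).
It fails at once if the slider forced against the photometer (more than 30 N) (contact force between slider and photometer above 30 N).
It fails at once if the slider slammed or pressed on the rack (more than 30 N) (contact force between slider and shelf above 30 N).
It fails at once if the slider tilted more than 8 degrees while its nose is still in the slot (angle between slider's own z axis and vertical above 0.14 rad and x of slider_nose in the frame of photometer above 0 m and z of slider_nose in the frame of photometer between 0.03 and 0.07 m and y of slider_nose in the frame of photometer between -0.03 and 0.03 m).
It fails at once if the spare slider moved by more than 8 mm (distance of spare from where it was at the start of the episode above 0.008 m).
It fails at once if a bystander moved by more than 20 mm (distance of any of vial, screwdriver, reagent, beaker, carton, wash_jar from where it was at the start of the episode above 0.02 m).
It also fails if it takes over 72 s, if anything falls off the work surface, if the arm or the gripper's body presses on something with over 40 N, if the wrist force passes 120 N, or if a joint passes its speed limit or range.

## Working session

There is one attempt and no reset: what is moved stays moved. The work goes in short steps, Python scripts to look and compute and a shell command to move; the robot and the scene stay as the last step left them, time stands still between calls to the robot, and variables do not carry over. Pictures are saved under pics/ and viewed, at most 10 in all, crops included, and the job is handed in when it is done.

```bash
ls -la; mkdir -p pics; python3 - <<'E'
from cell import env
import cv2,numpy as np
s=env.state();print(s)
for n in("scene","top"):
    c=env.camera(n);cv2.imwrite(f"pics/{n}0.png",c["frame"]);np.savez(f"{n}0.npz",**c)
    print(n,c["fov_y"],c["cx"],c["cy"],c["R"],c["t"])
E
python3 -m crank --help | head -30
```

```text
total 12
drwxr-xr-x  3 agent agent 4096 Nov 30 22:47 .
drwxr-xr-x 23 root  root  4096 Nov 30 22:47 ..
drwxr-xr-x  2 agent agent 4096 Nov 30 22:47 pics
{'clock': 0.0, 'joint_positions': array([-1.33399714e+00,  2.13361663e-01, -3.50515953e-02,  1.32349467e+00,
        1.18600366e-05,  1.57079102e+00]), 'joint_velocities': array([-0.00051196,  0.00187686, -0.00093207, -0.00108179, -0.00016604,
       -0.00059199]), 'joint_efforts': array([-2.08488447e-03, -6.86138535e+01,  4.87129605e+01,  1.70708878e-02,
        7.51875268e-05,  1.69467683e-05]), 'tcp_pos': array([ 0.11722534, -0.48573831,  0.24781638]), 'orientation': array([ 9.92998486e-01,  1.18125774e-01, -5.97629323e-05, -5.52609855e-04]), 'wrist_force': array([0.41535386, 0.18404835, 0.38107395]), 'ft_torque': array([ 0.02112935, -0.03339983,  0.02119491]), 'finger_force': 0.0, 'width': 0.08547738470795899}
scene 56.453686285561425 277.87994522625183 210.12303369704748 [[-0.49351036  0.86973474 -0.00299996]
 [ 0.70186105  0.39621261 -0.59195154]
 [-0.5136522  -0.29423977 -0.80596797]] [ 0.30447526 -0.37131283  1.6751541 ]
top 57.587286508562165 284.9468930779877 210.12679239884682 [[ 0.01219671 -0.99991831 -0.00382379]
 [-0.98249345 -0.01127306 -0.18595574]
 [ 0.18589744  0.0060249  -0.98255068]] [0.00697416 0.62176432 1.05066908]invalid input: not JSON, or not a number
```

View pics/scene0.png

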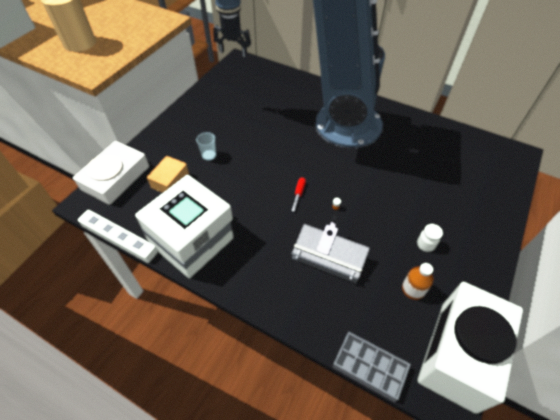

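View pics/top0.png

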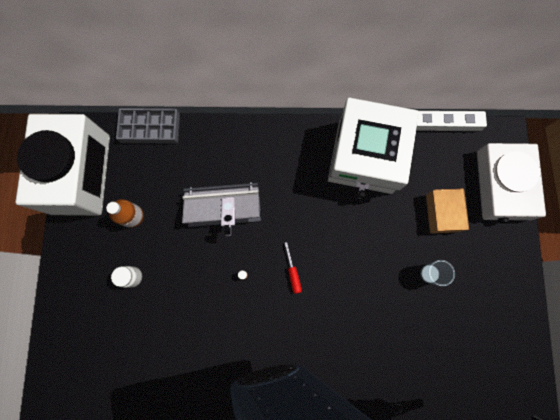

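```bash
cat > h.py <<'E'
import numpy as np,cv2
def cloud(c):
    h,w=c["range_z"].shape;f=h/2/np.tan(np.radians(float(c["fov_y"]))/2)
    v,u=np.mgrid[:h,:w];z=c["range_z"]
    P=np.stack([(u-c["cx"])/f*z,(v-c["cy"])/f*z,z],-1)
    X=(P-c["t"])@c["R"]; X[z==0]=np.nan
    return X
def rect(X):
    (c,s,a)=cv2.minAreaRect((X[:,:2]*1000).astype(np.float32));b=cv2.boxPoints((c,s,a));return c,s,a,b
E
python3 - <<'E'
from h import *
for n in("top","scene"):
    c=dict(np.load(n+"0.npz"));X=cloud(c);np.save(n+"X.npy",X)
    def crop(a): return X[a[0]:a[1],a[2]:a[3]].reshape(-1,3)
    box={"top":(90,200,320,422),"scene":(170,275,130,240)}[n]
    p=crop(box);p=p[(p[:,2]>.160)&(p[:,2]<.18)]
    print(n,"photometer top n,z",len(p),np.median(p[:,2]),rect(p))
    box={"top":(180,230,180,265),"scene":(222,285,285,375)}[n]
    p=crop(box);p=p[(p[:,2]>.02)&(p[:,2]<.14)]
    q=p.copy()
    for i in range(12):
        A=np.c_[q[:,:2],np.ones(len(q))];k=np.linalg.lstsq(A,q[:,2],rcond=None)[0]
        r=p@np.r_[k[:2],-1]+k[2];q=p[abs(r)<max(.003,.015-.0012*i)]
    nrm=np.r_[-k[:2],1];nrm/=np.linalg.norm(nrm)
    print("shelf n",len(q),"slope deg",np.degrees(np.arccos(nrm[2])),"downdir yaw",np.degrees(np.arctan2(-k[1],-k[0])),k)
    yaw=np.arctan2(-k[1],-k[0]);print(rect(q))
    for nm,z in(("bench",0),):pass
E
```

```text
top photometer top n,z 5564 0.1709899108969899 ((797.1019287109375, -229.77114868164062), (200.53965759277344, 215.88833618164062), 79.19657135009766, array([[ 672.27637, -308.03073],
       [ 884.33826, -348.49686],
       [ 921.9275 , -151.51157],
       [ 709.8656 , -111.04544]], dtype=float32))
shelf n 1551 slope deg 19.565352529375616 downdir yaw 5.509593634252879 [-0.35376083 -0.03412308  0.28581111]
((627.9518432617188, 203.10726928710938), (121.07245635986328, 220.4936065673828), 5.4823174476623535, array([[557.15967 , 307.06622 ],
       [578.22534 ,  87.58122 ],
       [698.744   ,  99.148315],
       [677.67834 , 318.6333  ]], dtype=float32))
scene photometer top n,z 3730 0.16887468648176723 ((801.61279296875, -230.6382598876953), (202.89120483398438, 213.91702270507812), 78.88249206542969, array([[ 677.1006 , -309.55618],
       [ 887.0032 , -350.80405],
       [ 926.125  , -151.72034],
       [ 716.2224 , -110.47247]], dtype=float32))
shelf n 1307 slope deg 20.264397666367827 downdir yaw 5.9169879604702516 [-0.36723798 -0.0380604   0.29385646]
((627.0414428710938, 201.23179626464844), (134.31124877929688, 219.5125732421875), 5.250266075134277, array([[550.12415, 304.38242],
       [570.21094,  85.79084],
       [703.95874,  98.08118],
       [683.87195, 316.67276]], dtype=float32))
```

```bash
python3 -m crank '[[0,50,0,0],[0,50,0,0],[0,50,0,0],[0,50,0,0],[0,30,0,0]]'; python3 -m crank '[[0,30,0,0],[0,30,0,0],[0,30,0,0],[0,30,0,0],[0,30,0,0]]'; python3 -c "
from cell import env
s=env.state();print(s['joint_positions'],s['tcp_pos'])"
```

```text
clock: 0.6
tcp_pos: [0.1675, -0.694, 0.2482]
orientation: [0.993, 0.118, -0.0, -0.0]
wrist_force: [-0.3, -0.7, 0.9]
width: 0.0855
finger_force: 0.0
clock: 1.1
tcp_pos: [0.186, -0.7709, 0.2264]
orientation: [0.993, 0.118, 0.002, 0.018]
wrist_force: [0.4, -1.5, 0.1]
width: 0.0855
finger_force: 0.0
[-1.33398940e+00  1.04967368e+00  1.34834021e+00  1.83410670e+00
 -1.31440062e-05  1.57082036e+00] [ 0.18604549 -0.77091801  0.22643021]
```

```bash
python3 -m crank '[[0,10,-50,0],[0,10,-50,0],[0,10,-50,0],[0,10,-50,0],[0,10,-50,0]]';python3 -m crank '[[0,10,-50,0],[0,10,-50,0],[0,10,-50,0],[0,10,-50,0],[0,10,-50,0]]';  python3 -c "
from cell import env
s=env.state();print(s['joint_positions'],s['tcp_pos'])"
```

```text
clock: 1.6
tcp_pos: [0.1702, -0.7052, 0.4105]
orientation: [0.989, 0.118, 0.01, 0.085]
wrist_force: [0.0, 0.2, 0.1]
width: 0.0855
finger_force: 0.0
clock: 2.1
tcp_pos: [0.1486, -0.6156, 0.5548]
orientation: [0.981, 0.117, 0.018, 0.152]
wrist_force: [0.1, -1.0, -0.7]
width: 0.0855
finger_force: 0.0
[-1.33400867e+00  5.78537357e-01  1.35236506e+00  2.03677077e+00
 -5.91468331e-06  1.57081620e+00] [ 0.14855148 -0.61560001  0.55477187]
```

```bash
cat > st.py <<'E'
from cell import env
import numpy as np
from scipy.spatial.transform import Rotation as R
def st():
    s=env.state();M=R.from_quat(s['orientation']).as_matrix();z=M[:,2];p=s['tcp_pos']
    print('q',np.round(s['joint_positions'],3),'p',np.round(p*1000,1),'r',round(np.hypot(*p[:2])*1000),'lean',round(np.degrees(np.arccos(-z[2])),1),'az',round(np.degrees(np.arctan2(z[1],z[0])),1),'armaz',round(np.degrees(np.arctan2(p[1],p[0])),1))
    print('toolx',np.round(M[:,0],3),'tooly',np.round(M[:,1],3),'F',np.round(s['wrist_force'],1),'w',round(s['width'],4),'t',s['clock'])
if __name__=='__main__': st()
E
python3 -m crank '[[0,-50,5,0],[0,-50,5,0],[0,-50,5,0],[0,-50,5,0],[0,-50,5,0]]' >/dev/null;python3 -m crank '[[0,-50,0,0],[0,-50,0,0],[0,-50,0,0],[0,-50,0,0],[0,-50,0,0]]'>/dev/null;  python3 st.py;  python3 -m crank '[[0,-50,0,0],[0,-50,0,0],[0,-50,0,0],[0,-50,0,0],[0,-50,0,0]]'>/dev/null;  python3 st.py
```

```text
q [-1.334 -0.423 -0.134  1.553  0.     1.571] p [  68.2 -282.5  444.5] r 291 lean 17.6 az -76.4 armaz -76.4
toolx [0.972 0.235 0.   ] tooly [ 0.224 -0.927  0.302] F [0.4 0.7 0.8] w 0.0857 t 3.1
q [-1.207 -0.744 -0.319  1.741 -0.035  1.7  ] p [  30.2 -108.6  399.8] r 113 lean 14.8 az -77.0 armaz -74.5
toolx [ 0.974  0.227 -0.001] tooly [ 0.22  -0.942  0.255] F [1.  0.2 0.5] w 0.0852 t 3.6
```

```bash
cat > fk.py <<'E'
import numpy as np
from scipy.optimize import least_squares
D=np.array([[.21336,-.03505,1.32349,.4997,.2478],[1.04967,1.34834,1.83411,.79304,.22643],[.578537,1.352365,2.03677,.63327,.55477],[-.423,-.134,1.553,.2906,.4445]])
def fk(k,q2,q3,q4):
    h,L1,L2,Lt,a=k;p=q2-q3+q4;e=q2-q3+a
    return np.array([L1*np.sin(q2)+L2*np.cos(e)+Lt*np.cos(p),h+L1*np.cos(q2)-L2*np.sin(e)-Lt*np.sin(p)])
def res(k): return np.concatenate([fk(k,*d[:3])-d[3:] for d in D])
def fit():
    return least_squares(res,[.2,.35,.35,.2,0.])
if __name__=='__main__':
    s=fit();print(s.x,np.abs(s.fun).max())
    for q2 in(-.74,-.3,.1,.5):
        for p in(90,70,50):
            q4=np.radians(p)-q2-1.14;print(q2,'lean',90-p,'q4',round(q4,2),np.round(fk(s.x,q2,-1.14,q4),3))
E
python3 fk.py
```

```text
[ 0.24348379  0.48607161  0.39856389  0.43850846 -0.1676435 ] 7.69632982737245e-05
-0.74 lean 0 q4 1.17 [0.06  0.072]
-0.74 lean 20 q4 0.82 [0.21  0.099]
-0.74 lean 40 q4 0.47 [0.342 0.175]
-0.3 lean 0 q4 0.73 [0.168 0.021]
-0.3 lean 20 q4 0.38 [0.318 0.048]
-0.3 lean 40 q4 0.03 [0.45  0.124]
0.1 lean 0 q4 0.33 [ 0.239 -0.061]
0.1 lean 20 q4 -0.02 [ 0.389 -0.035]
0.1 lean 40 q4 -0.37 [0.521 0.041]
0.5 lean 0 q4 -0.07 [ 0.272 -0.165]
0.5 lean 20 q4 -0.42 [ 0.422 -0.139]
0.5 lean 40 q4 -0.77 [ 0.554 -0.062]
```

```bash
python3 -m crank '[[0,5,50,0],[0,0,50,0],[0,0,50,0],[0,0,50,0],[0,0,50,0]]' >/dev/null; python3 st.py;python3 -m crank '[[0,0,30,0],[0,0,30,0],[0,-20,0,0],[0,-20,0,0],[0,-20,0,0]]'>/dev/null;  python3 st.py
```

```text
q [-1.28  -0.7   -0.937  1.086 -0.015  1.624] p [  50.7 -185.2  162.4] r 192 lean 14.2 az -76.9 armaz -74.7
toolx [ 0.972  0.233 -0.002] tooly [ 0.227 -0.942  0.246] F [ 0.6 -1.1  0.5] w 0.0855 t 4.1
q [-1.241 -0.744 -1.131  0.956 -0.025  1.662] p [  44.3 -152.9   87.5] r 159 lean 13.1 az -77.5 armaz -73.8
toolx [ 0.973  0.232 -0.004] tooly [ 0.227 -0.947  0.227] F [-0.1  0.3 -0.4] w 0.0855 t 4.6
```

```bash
python3 -m crank '[[0,-30,0,0],[0,-30,0,0],[0,-30,0,0],[0,-30,0,0],[0,-30,0,0]]' >/dev/null; python3 st.py
```

```text
q [-0.651 -0.744 -1.134  1.071 -0.127  2.253] p [ 62.3 -95.1  79.6] r 114 lean 9.6 az -86.8 armaz -56.8
toolx [ 0.974  0.227 -0.029] tooly [ 0.228 -0.96   0.164] F [ 0.3 -0.4 -0.7] w 0.0854 t 5.1
```

```bash
python3 -m crank '[[-30,0,0,0],[-30,0,0,0],[-2,-30,0,0],[-2,-30,0,0],[0,-30,0,0]]' >/dev/null; python3 st.py
```

```text
q [-0.524 -0.744 -1.134  1.121 -0.128  2.391] p [ 55.2 -75.8  77.8] r 94 lean 8.1 az -94.9 armaz -53.9
toolx [ 0.975  0.218 -0.043] tooly [ 0.222 -0.966  0.134] F [-0.6 -0.2 -0.3] w 0.0854 t 5.6
```

```bash
python3 -m crank '[[10,0,-45,0],[20,-5,-40,0],[25,-5,-40,0],[30,-5,-40,0],[35,-10,-30,0]]' >/dev/null; python3 -m crank '[[40,-10,-30,5],[40,-10,-30,5],[40,-5,-30,5],[40,0,-30,5],[40,0,-30,5]]' >/dev/null; python3 st.py
```

```text
q [-0.138 -0.108 -0.116  1.559 -0.057  3.141] p [337.1 -63.9 352. ] r 343 lean 3.3 az -94.2 armaz -10.7
toolx [ 0.991 -0.137  0.004] tooly [-0.137 -0.989  0.057] F [1.1 1.8 1.2] w 0.0852 t 6.6
```

```bash
for i in 1 2 3 4; do python3 -m crank '[[0,0,-5,-8.5],[0,0,-5,-8.5],[0,0,-5,-8.5],[0,0,-5,-8.5],[0,0,-5,-8.5]]' >/dev/null; done; python3 st.py
```

```text
q [-0.119 -0.053  0.194  1.815 -0.058  0.185] p [336.  -57.4 451.1] r 341 lean 3.3 az -94.4 armaz -9.7
toolx [-0.954  0.299 -0.013] tooly [ 0.299  0.953 -0.056] F [-0.5  0.7 -0.3] w 0.0854 t 8.6
```

```bash
python3 -m crank '[[-35,14,-34,0],[-35,14,-34,0],[-35,14,-34,0],[-35,14,-34,0],[-35,14,-34,0]]' >/dev/null;python3 st.py; python3 -m crank '[[-35,14,-34,-2],[-15,5,-40,-2],[-15,5,-40,-2],[-10,4,-40,0],[-10,4,-40,0]]' >/dev/null; python3 st.py
```

```text
q [-0.043  0.31   0.853  2.035 -0.06   0.262] p [483.8 -38.4 529.5] r 485 lean 5.6 az -39.8 armaz -4.5
toolx [-0.95   0.3   -0.091] tooly [ 0.304  0.952 -0.037] F [-0.8  0.1 -0.8] w 0.0857 t 9.1
q [-1.000e-03  2.820e-01  9.840e-01  2.036e+00 -6.900e-02  1.900e-01] p [495.2 -20.9 588.9] r 496 lean 14.1 az -16.4 armaz -2.4
toolx [-0.952  0.189 -0.242] tooly [ 0.2    0.98  -0.021] F [ 0.8  0.1 -0.3] w 0.0852 t 9.6
```

```bash
python3 -m crank '[[-20,0,-45,0],[-20,0,-45,0],[-20,0,-45,0],[-20,0,-45,0],[-20,0,-45,0]]' >/dev/null;python3 st.py; python3 -m crank '[[-20,-5,-45,0],[-20,-5,-45,0],[-20,-5,-45,0],[-20,-5,-45,0],[-20,-5,-45,0]]' >/dev/null; python3 st.py
```

```text
q [-0.02   0.215  1.1    2.036 -0.066  0.159] p [479.  -29.4 665.1] r 480 lean 24.4 az -10.4 armaz -3.5
toolx [-0.894  0.176 -0.413] tooly [0.191 0.982 0.005] F [-0.2  0.7 -0.6] w 0.0856 t 10.1
q [-0.113  0.109  1.177  2.036 -0.024  0.069] p [428.8 -55.7 741.9] r 432 lean 34.6 az -8.9 armaz -7.4
toolx [-0.808  0.161 -0.567] tooly [0.182 0.983 0.02 ] F [ 0.2  0.4 -0.6] w 0.0855 t 10.6
```

```bash
for i in 1 2 3; do python3 -m crank '[[10.5,-8,37,0],[10.5,-8,37,0],[10.5,-8,37,0],[10.5,-8,37,0],[10.5,-8,37,0]]' >/dev/null; done; python3 st.py; python3 - <<'E'
from cell import env
import cv2,numpy as np
for n in("wrist","scene"):
    c=env.camera(n);np.savez(n+"1.npz",**c)
    cv2.imwrite(f"pics/{n}1.png",c["frame"])
E
```

```text
q [-0.368 -0.033 -0.511  0.501  0.12  -0.142] p [ 578.9 -184.8  244.9] r 608 lean 34.5 az -8.9 armaz -17.7
toolx [-0.809  0.161 -0.566] tooly [0.182 0.983 0.019] F [ 0.9  0.2 -0.3] w 0.0856 t 12.1
```

View pics/wrist1.png

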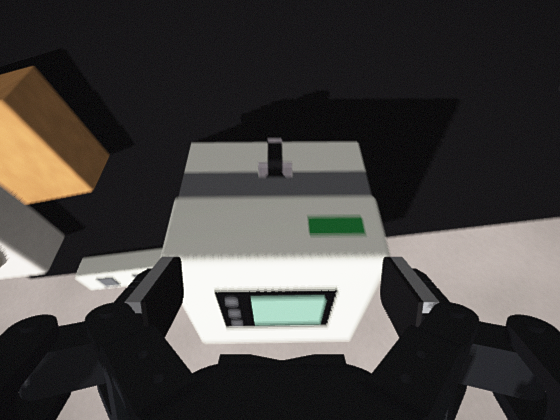

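```bash
python3 - <<'E'
from h import *
c=dict(np.load("wrist1.npz"));X=cloud(c)
O=np.array([.7077,-.2126]);x=np.array([.982,-.189]);y=np.array([.189,.982])
d=X[...,:2]-O;ph=np.stack([d@x,d@y,X[...,2]],-1)*1000
for u in (240,268,274,280,300):
    print(u,[tuple(np.round(ph[v,u]).astype(int)) if np.isfinite(ph[v,u,0]) else None for v in range(134,206,6)])
q=ph[130:180,250:300].reshape(-1,3);q=q[(q[:,2]>76)&(q[:,2]<88)&(q[:,0]<-15)]
print(len(q),q.min(0),q.max(0),np.median(q,0))
e=ph[190:200,190:360].reshape(-1,3);print(np.nanmedian(e,0))
for v in(150,160): print([tuple(np.round(ph[v,u]).astype(int)) for u in(195,200,350,356)])
E
```

```text
240 [(np.int64(-15), np.int64(-40), np.int64(3)), (np.int64(-5), np.int64(-41), np.int64(2)), (np.int64(-1), np.int64(-41), np.int64(7)), (np.int64(-1), np.int64(-41), np.int64(18)), (np.int64(-1), np.int64(-40), np.int64(28)), (np.int64(-1), np.int64(-39), np.int64(38)), (np.int64(-1), np.int64(-39), np.int64(47)), (np.int64(-1), np.int64(-38), np.int64(57)), (np.int64(-1), np.int64(-38), np.int64(66)), (np.int64(-2), np.int64(-37), np.int64(75)), (np.int64(-1), np.int64(-37), np.int64(83)), (np.int64(-15), np.int64(-34), np.int64(103))]
268 [(np.int64(-15), np.int64(-8), np.int64(3)), (np.int64(-47), np.int64(-7), np.int64(52)), (np.int64(-48), np.int64(-7), np.int64(62)), (np.int64(-47), np.int64(-7), np.int64(70)), (np.int64(-48), np.int64(-7), np.int64(80)), (np.int64(-45), np.int64(-7), np.int64(84)), (np.int64(-37), np.int64(-7), np.int64(84)), (np.int64(-2), np.int64(-8), np.int64(58)), (np.int64(0), np.int64(-8), np.int64(65)), (np.int64(-2), np.int64(-8), np.int64(75)), (np.int64(-1), np.int64(-8), np.int64(83)), (np.int64(-15), np.int64(-7), np.int64(103))]
274 [(np.int64(
[... 1399 characters left out ...]
8)), (np.int64(-1), np.int64(26), np.int64(66)), (np.int64(-1), np.int64(26), np.int64(75)), (np.int64(0), np.int64(25), np.int64(83)), (np.int64(-15), np.int64(24), np.int64(103))]
291 [-48.38040107  -6.91461676  76.08905139] [-28.00871487   6.51300844  85.23119343] [-41.81635626  -0.15284884  83.66868689]
[-0.88111198 -1.51572232 83.8062421 ]
[(np.int64(0), np.int64(-93), np.int64(13)), (np.int64(-1), np.int64(-87), np.int64(14)), (np.int64(0), np.int64(88), np.int64(15)), (np.int64(0), np.int64(95), np.int64(15))]
[(np.int64(-1), np.int64(-91), np.int64(31)), (np.int64(-2), np.int64(-85), np.int64(32)), (np.int64(-1), np.int64(85), np.int64(33)), (np.int64(1), np.int64(92), np.int64(31))]
```

```bash
python3 -m crank '[[7,-2.5,35,0],[7,-2.5,35,0],[7,-2.5,30,0],[0,0,30,0],[0,0,20,0]]' >/dev/null; python3 -m crank '[[0,0,16,0],[0,0,16,0],[0,0,15,0],[0,0,0,0],[0,0,0,0]]' >/dev/null; python3 st.py
```

```text
q [-0.342  0.338 -0.564  0.075  0.105 -0.12 ] p [ 670.8 -205.4   72.5] r 702 lean 34.4 az -8.9 armaz -17.0
toolx [-0.809  0.161 -0.565] tooly [0.182 0.983 0.019] F [ 0.2  0.5 -0.8] w 0.0855 t 13.2
```

```bash
python3 -m crank '[[0,0,0,0],[0,0,0,0],[0,0,0,0],[0,0,0,0],[0,0,0,0]]' 0 >/dev/null; python3 -m crank '[[0,0,0,0],[0,0,0,0],[0,0,0,0],[0,0,0,0],[0,0,0,0]]'; python3 st.py
```

```text
clock: 14.2
tcp_pos: [0.6704, -0.2052, 0.071]
orientation: [0.09, 0.951, -0.018, 0.295]
wrist_force: [-3.9, -0.4, 5.9]
width: 0.0132
finger_force: 60.7
q [-0.342  0.34  -0.566  0.073  0.105 -0.12 ] p [ 670.4 -205.2   71. ] r 701 lean 34.4 az -8.9 armaz -17.0
toolx [-0.81   0.161 -0.564] tooly [0.182 0.983 0.019] F [-3.9 -0.4  5.9] w 0.0132 t 14.2
```

```bash
python3 -m crank '[[4.1,0,-2.8,0],[4.1,0,-2.8,0],[4.1,0.2,-2.8,0],[4.1,0,-2.8,0],[4.1,0,-2.8,0]]' >/dev/null;python3 st.py; python3 -m crank '[[6.6,0,-4.5,0],[6.6,0.2,-4.5,0],[6.6,0,-4.5,0],[6.6,0,-4.5,0],[6.6,0.2,-4.5,0]]' >/dev/null;python3 st.py
```

```text
q [-0.349  0.298 -0.629  0.052  0.109 -0.126] p [ 645.6 -200.3   70.9] r 676 lean 34.4 az -8.9 armaz -17.2
toolx [-0.81   0.161 -0.564] tooly [0.182 0.983 0.02 ] F [ 0.8 -0.4  2.2] w 0.0131 t 14.7
q [-0.362  0.232 -0.725  0.024  0.117 -0.137] p [ 606.  -192.6   70.7] r 636 lean 34.4 az -8.9 armaz -17.6
toolx [-0.81   0.161 -0.564] tooly [0.182 0.983 0.02 ] F [ 0.9 -0.4  1. ] w 0.013 t 15.2
```

Smooth, almost no force. Draw it out the rest of the way with some margin.

```bash
python3 -m crank '[[6.6,0,-4.5,0],[6.6,0.2,-4.5,0],[6.6,0,-4.5,0],[6.6,0,-4.5,0],[6.6,0.2,-4.5,0]]' >/dev/null; python3 -m crank '[[8.2,0,-5.6,0],[8.2,0.2,-5.6,0],[8.2,0,-5.6,0],[0,0,0,0],[0,0,0,0]]' >/dev/null;python3 st.py; python3 - <<'E'
from cell import env
import cv2,numpy as np
c=env.camera("scene");np.savez("scene2.npz",**c);cv2.imwrite("pics/scene2.png",cv2.resize(c["frame"][130:290,140:360],None,fx=3,fy=3))
c=env.camera("top");np.savez("top2.npz",**c)
E
```

```text
q [-0.392  0.112 -0.88  -0.008  0.133 -0.162] p [ 538.4 -179.5   71.1] r 568 lean 34.4 az -8.9 armaz -18.4
toolx [-0.809  0.161 -0.565] tooly [0.182 0.983 0.02 ] F [-0.2  0.1 -1.4] w 0.013 t 16.2
```

View pics/scene2.png

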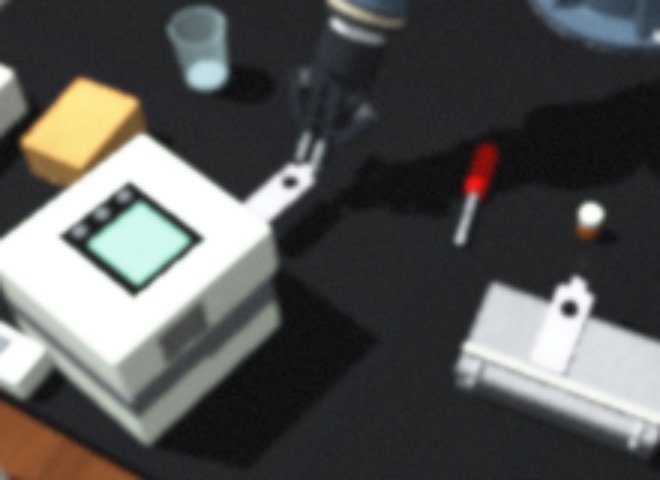

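```bash
python3 - <<'E'
from h import *
for n,box in(("top0",(175,235,175,268)),("scene0",(218,290,285,378)),("top2",(175,235,175,268))):
    c=dict(np.load(n+".npz"));X=cloud(c)
    a=np.radians(5.7);O=np.array([.64,.204]);x=np.array([np.cos(a),np.sin(a)]);y=np.array([-x[1],x[0]])
    p=X[box[0]:box[1],box[2]:box[3]].reshape(-1,3);p=p[np.isfinite(p[:,0])&(p[:,2]>.015)]
    d=p[:,:2]-O;l=np.c_[d@x,d@y,p[:,2]]*1000
    print(n)
    for yy in(90,70,50,30,-50,-70,-90):
        m=l[abs(l[:,1]-yy)<4];m=m[np.argsort(m[:,0])]
        print(yy,[(int(i),int(k)) for i,_,k in m[::max(1,len(m)//16)]])
    q=l[(abs(l[:,1]-60)<35)&(l[:,0]>-55)&(l[:,0]<0)]
    A=np.c_[q[:,:2],np.ones(len(q))];k=np.linalg.lstsq(A,q[:,2],rcond=None)[0];print('plane',k,'yaw corr',np.degrees(k[1]/k[0]),len(q))
    s=l[(l[:,2]-(l@np.r_[k[:2],0]+k[2])>4)&(l[:,0]<5)&(l[:,0]>-140)]
    print('above',len(s),rect(s/1000))
E
```

```text
top0
90 [(-49, 70), (-43, 66), (-38, 68), (-30, 61), (-25, 64), (-18, 59), (-12, 59), (-5, 55), (0, 54), (7, 50), (14, 44), (21, 53), (27, 55), (34, 49), (40, 49), (48, 42), (53, 45)]
70 [(-50, 67), (-47, 68), (-41, 63), (-35, 64), (-32, 64), (-26, 61), (-20, 60), (-13, 56), (-10, 54), (-2, 56), (6, 47), (12, 44), (19, 42), (23, 50), (27, 56), (38, 38), (45, 34), (49, 43), (51, 45)]
50 [(-50, 69), (-43, 65), (-37, 67), (-32, 65), (-25, 62), (-18, 57), (-12, 56), (-6, 55), (0, 54), (6, 52), (13, 48), (20, 43), (24, 51), (36, 39), (43, 33), (49, 46)]
30 [(-51, 65), (-46, 68), (-40, 67), (-34, 66), (-27, 63), (-21, 61), (-14, 57), (-8, 57), (-1, 50), (4, 52), (11, 49), (18, 43), (23, 49), (27, 57), (37, 38), (47, 38), (51, 44)]
-50 [(-50, 73), (-46, 68), (-40, 66), (-33, 60), (-25, 63), (-19, 62), (-11, 54), (-6, 55), (0, 52), (6, 51), (14, 44), (20, 44), (23, 53), (29, 57), (40, 36), (44, 36), (48, 42), (54, 42)]
-70 [(-52, 68), (-45, 67), (-36, 67), (-29, 59), (-23, 62), (-16, 55), (-10, 55), (-4, 54), (-1, 53), (5, 49), (11, 48), (16, 42), (21, 46), (24, 56), (35, 37), (41, 37), (47,
[... 3175 characters left out ...]
, (-43, 71), (-33, 63), (-27, 61), (-20, 58), (-14, 57), (-8, 56), (-4, 53), (2, 47), (8, 46), (14, 49), (18, 45), (23, 51), (27, 57), (38, 38), (42, 34), (47, 40), (52, 43)]
-90 [(-50, 70), (-44, 67), (-34, 61), (-28, 61), (-22, 61), (-16, 59), (-9, 54), (-2, 51), (3, 50), (9, 48), (17, 43), (22, 46), (25, 58), (37, 47), (45, 39), (51, 43)]
plane [-3.50863665e-01 -6.06619198e-03  5.28767024e+01] yaw corr 0.9906047071955423 395
above 331 ((-46.31121063232422, 35.27179718017578), (146.5175323486328, 102.37714385986328), 89.41112518310547, array([[-98.25001  , -37.457005 ],
       [  4.121731 , -38.509197 ],
       [  5.6275864, 108.000595 ],
       [-96.744156 , 109.052795 ]], dtype=float32))
```

```bash
python3 -m crank '[[10,5,-25,0],[20,5,-30,0],[23,5,-31,0],[23,5,-31,0],[23,5,-31,0]]' >/dev/null; python3 -m crank '[[23,5,-31,0],[23,5,-28,0],[15,2,-10,0],[0,0,0,0],[0,0,0,0]]' >/dev/null;python3 st.py
```

```text
q [-0.515 -0.712 -1.098  0.613  0.2   -0.266] p [295.1 -98.8 161.1] r 311 lean 34.5 az -8.9 armaz -18.5
toolx [-0.809  0.161 -0.566] tooly [0.183 0.983 0.019] F [-0.1  0.5 -0.6] w 0.0129 t 17.3
```

```bash
python3 -m crank '[[0,28,0,0],[0,28,1,0],[0,28,1,0],[0,0,0,0],[0,0,0,0]]' >/dev/null;python3 st.py
```

```text
q [-0.116 -0.735 -1.108  0.605 -0.02   0.063] p [306.4 -41.7 159.2] r 309 lean 34.0 az -8.7 armaz -7.8
toolx [-0.814  0.159 -0.558] tooly [0.179 0.984 0.019] F [-0.7 -0.4 -0.9] w 0.0134 t 17.8
```

```bash
python3 -m crank '[[0,-16,0,0],[0,-16,0,0],[0,0,0,0],[0,0,0,0],[0,0,0,0]]' >/dev/null;python3 st.py
```

```text
q [-0.343 -0.728 -1.107  0.607  0.104 -0.121] p [300.1 -74.1 158.7] r 309 lean 34.0 az -8.9 armaz -13.9
toolx [-0.813  0.163 -0.559] tooly [0.183 0.983 0.019] F [ 0.6 -0.2 -0.4] w 0.0129 t 18.3
```

```bash
python3 -m crank '[[29,4,-4,0],[29,4,-3,0],[29,4,-2,0],[0,0,0,0],[0,0,0,0]]' >/dev/null;python3 st.py
```

```text
q [-0.43  -0.744 -1.135  0.665  0.157 -0.205] p [268.  -71.5 134.2] r 277 lean 30.7 az -6.8 armaz -14.9
toolx [-0.844  0.166 -0.51 ] tooly [0.174 0.984 0.033] F [-0.2 -0.4 -1.4] w 0.0125 t 18.8
```

```bash
python3 -m crank '[[30,9,0,0],[30,9,0,0],[30,9,0,0],[30,9,0,0],[30,9,0,0]]' >/dev/null;python3 st.py;  python3 -m crank '[[30,9,2,0],[30,9,2,0],[30,9,2,0],[30,9,2,0],[30,9,2,0]]' >/dev/null;python3 st.py
```

```text
q [-0.721 -0.744 -1.135  0.851  0.294 -0.507] p [205.3 -65.1 110.1] r 215 lean 25.1 az 1.8 armaz -17.6
toolx [-0.894  0.167 -0.416] tooly [0.145 0.986 0.083] F [-0.3 -0.2 -1.4] w 0.0129 t 19.3
q [-1.387 -0.733 -1.135  1.127  0.404 -1.219] p [130.1 -57.1  98.2] r 142 lean 23.3 az 4.9 armaz -23.7
toolx [-0.909  0.165 -0.384] tooly [0.139 0.986 0.096] F [-0.5 -0.4 -1.5] w 0.0128 t 19.8
```

```bash
for i in 1 2; do python3 -m crank '[[-11.3,9.8,2.3,0],[-11.3,9.8,2.3,0],[-11.3,9.8,2.3,0],[-11.3,9.8,2.3,0],[-11.3,9.8,2.3,0]]' >/dev/null; done; python3 st.py;  python3 -m crank '[[0,0,0,-8],[0,0,0,-8],[0,0,0,0],[0,0,0,0],[0,0,0,0]]' >/dev/null;python3 st.py
```

```text
q [-0.184 -0.669 -1.085  0.77   0.133 -0.006] p [251.2  -6.3 122.5] r 251 lean 23.2 az 9.2 armaz -1.4
toolx [-0.912  0.164 -0.375] tooly [0.127 0.985 0.121] F [-0.5  0.3 -1.3] w 0.013 t 20.8
q [-0.188 -0.67  -1.085  0.77   0.134 -0.284] p [251.2  -7.2 122.6] r 251 lean 23.3 az 9.0 armaz -1.6
toolx [-0.912 -0.109 -0.395] tooly [-0.125  0.992  0.014] F [ 0.3  0.6 -1.8] w 0.0131 t 21.3
```

```bash
python3 -m crank '[[0,26,0,1.5],[0,26,0,0],[0,0,0,0],[0,0,0,0],[0,0,0,0]]' >/dev/null;python3 st.py;  python3 -m crank '[[30,0,4,0],[30,0,4,0],[30,0,4,0],[0,0,0,0],[0,0,0,0]]' >/dev/null;python3 st.py
```

```text
q [ 0.074 -0.694 -1.091  0.771  0.032 -0.026] p [247.5  27.9 123. ] r 249 lean 23.1 az 8.9 armaz 6.4
toolx [-0.915 -0.093 -0.392] tooly [-0.11   0.994  0.019] F [-0.2 -1.2 -1.4] w 0.0132 t 21.8
q [ 0.004 -0.744 -1.134  0.834  0.059 -0.092] p [208.2  18.6 101.1] r 209 lean 20.1 az 10.2 armaz 5.1
toolx [-0.934 -0.096 -0.343] tooly [-0.111  0.994  0.024] F [-0.3  0.  -1.3] w 0.0129 t 22.3
```

```bash
python3 -m crank '[[0,25,0,0],[25,4,6,0],[30,0,6,0],[30,0,6,0],[30,0,6,0]]' >/dev/null;python3 st.py
```

```text
q [ 0.409 -0.744 -1.134  0.929 -0.07   0.295] p [163.1  47.9  89.2] r 170 lean 15.0 az 7.7 armaz 16.4
toolx [-0.961 -0.101 -0.258] tooly [-0.106  0.994  0.007] F [-0.   0.5 -1.6] w 0.0131 t 22.8
```

```bash
python3 -m crank '[[-20,6,-30,0],[-30,12,-25,0],[-35,13,-15,0],[-35,13,-10,0],[-35,13,-5,0]]' >/dev/null; python3 -m crank '[[-35,13,0,0],[-36,13,0,0],[-35,17,16,0],[-35,17,16,0],[-35,16,16,0]]' >/dev/null; python3 -m crank '[[-35,17,16,0],[-35,16,15,0],[0,0,0,0],[0,0,0,0],[0,0,0,0]]' >/dev/null; python3 st.py; python3 - <<'E'
from cell import env
import cv2,numpy as np
c=env.camera("scene");np.savez("scene3.npz",**c);cv2.imwrite("pics/scene3.png",cv2.resize(c["frame"][150:300,250:410],None,fx=4,fy=4))
c=env.camera("top");np.savez("top3.npz",**c);cv2.imwrite("pics/top3.png",cv2.resize(c["frame"][170:300,160:300],None,fx=4,fy=4))
E
```

```text
q [ 0.494  0.192 -0.221  0.913 -0.09   0.375] p [528.3 253.8 199.5] r 586 lean 14.9 az 7.8 armaz 25.7
toolx [-0.961 -0.103 -0.258] tooly [-0.108  0.994  0.007] F [ 0.4 -0.4 -1.7] w 0.0131 t 24.3
```

View pics/scene3.png

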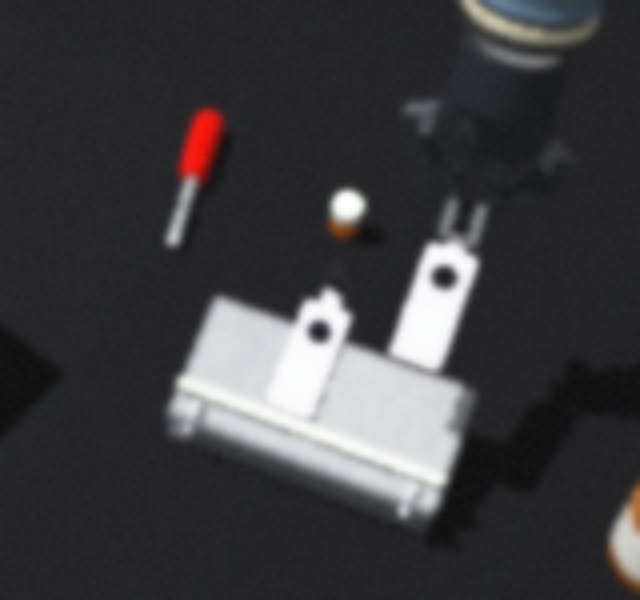

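View pics/top3.png

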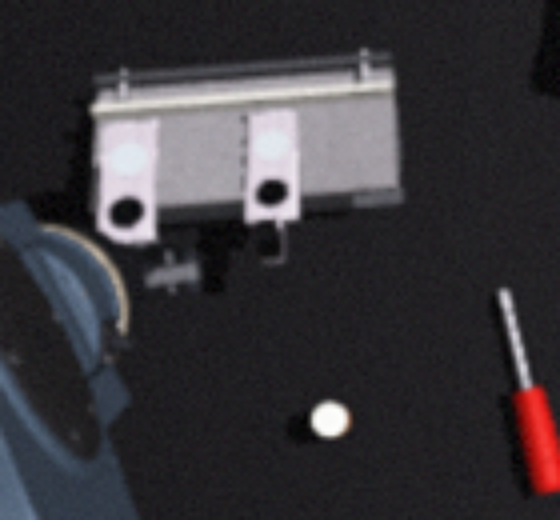

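```bash
cat > sl.py <<'E'
from h import *
import sys
S=np.array([.6725,.2072,.040]);a,b=np.radians(5.7),np.radians(20)
s=np.array([np.cos(b)*np.cos(a),np.cos(b)*np.sin(a),-np.sin(b)]);y=np.array([-np.sin(a),np.cos(a),0]);n=np.cross(s,y);RS=np.stack([s,y,n])
def meas(c,box,lo,hi):
    X=(cloud(c)-S)@RS.T*1000
    m=(c["frame"].min(2)>150);k=np.zeros_like(m);k[box[0]:box[1],box[2]:box[3]]=1;m&=k
    p=X[m];p=p[np.isfinite(p[:,0])&(p[:,1]>lo)&(p[:,1]<hi)&(p[:,0]<-8)]
    k=np.linalg.lstsq(np.c_[p[:,:2],np.ones(len(p))],p[:,2],rcond=None)[0]
    return len(p),'plane',np.round([np.degrees(k[0]),np.degrees(k[1]),k[2]+k[:2]@p[:,:2].mean(0)],1),'rect',[np.round(t,1) for t in rect(p/1000)]
if __name__=='__main__':
    i=sys.argv[1]
    for nm,box in(("top",(175,240,175,250)),("scene",(190,262,285,375))):
        c=dict(np.load(nm+i+".npz"))
        for lo,hi in((28,110),(-45,20)): print(nm,lo,*meas(c,box,lo,hi))
E
python3 sl.py 3
```

```text
top 28 659 plane [-44.3  37.4  46.9] rect [array([-86.1,  68. ]), array([ 79. , 155.7]), np.float64(89.7), array([[-164.1,   28.9],
       [  -8.4,   28.1],
       [  -8. ,  107.1],
       [-163.7,  107.9]], dtype=float32)]
top -45 519 plane [ 1.5 -2.8  4. ] rect [array([-60. , -11.8]), array([ 62.8, 103.2]), np.float64(89.7), array([[-111.8,  -42.9],
       [  -8.6,  -43.5],
       [  -8.3,   19.3],
       [-111.4,   19.8]], dtype=float32)]
scene 28 874 plane [-13.5  -5.7  26.9] rect [array([-122.5,   67.3]), array([228.1,  78.9]), np.float64(0.2), array([[-236.7,  106.4],
       [-236.5,   27.5],
       [  -8.3,   28.2],
       [  -8.6,  107.1]], dtype=float32)]
scene -45 576 plane [20.7 -3.1 -2.4] rect [array([-128.8,  -12.4]), array([ 64.6, 241.4]), np.float64(89.9), array([[-249.5,  -44.4],
       [  -8.2,  -44.9],
       [  -8. ,   19.7],
       [-249.4,   20.2]], dtype=float32)]
```

```bash
sed -i 's/>150)/>205)/; s/p=p\[np.isfinite/p=p[(p[:,0]>-230)\&np.isfinite/' sl.py; python3 - <<'E'
from sl import *
for nm,box in(("top",(195,235,180,204)),("scene",(205,245,345,372))):
    c=dict(np.load(nm+"3.npz"));print(nm,*meas(c,box,20,110))
for nm,box in(("top",(190,225,218,238)),("scene",(215,260,305,345))):
    c=dict(np.load(nm+"3.npz"));print('spare',nm,*meas(c,box,-50,25))
E
```

```text
top 267 plane [-18.5  -9.8  84.9] rect [array([-84.2,  71.1]), array([154.8,  55.9]), np.float64(4.1), array([[-163.4,   93.5],
       [-159.4,   37.7],
       [  -5. ,   48.8],
       [  -9. ,  104.6]], dtype=float32)]
scene 349 plane [13.  27.4 75.6] rect [array([-150.3,   58.1]), array([ 42.7, 159.7]), np.float64(87.6), array([[-231. ,   40.2],
       [ -71.5,   33.4],
       [ -69.7,   76. ],
       [-229.2,   82.8]], dtype=float32)]
spare top 227 plane [2.4 0.9 6.8] rect [array([-58. , -16.3]), array([ 47.5, 100.1]), np.float64(86.9), array([[-109.3,  -37.3],
       [  -9.4,  -42.7],
       [  -6.8,    4.8],
       [-106.7,   10.2]], dtype=float32)]
spare scene 574 plane [ 3.3 -2.8  1.7] rect [array([-71.7, -12.6]), array([ 74.7, 127.4]), np.float64(90.0), array([[-135.4,  -49.9],
       [  -8.1,  -50. ],
       [  -8. ,   24.8],
       [-135.4,   24.8]], dtype=float32)]
```

```bash
cat >> sl.py <<'E'
def meas2(c,box,lo,hi,z0,z1):
    X=(cloud(c)-S)@RS.T*1000
    k=np.zeros(X.shape[:2],bool);k[box[0]:box[1],box[2]:box[3]]=1
    m=k&(c["frame"].min(2)>195)&(X[...,2]>z0)&(X[...,2]<z1)&(X[...,1]>lo)&(X[...,1]<hi)
    q=p=X[m]
    for i in range(8):
        k=np.linalg.lstsq(np.c_[q[:,:2],np.ones(len(q))],q[:,2],rcond=None)[0]
        r=p[:,2]-p[:,:2]@k[:2]-k[2];q=p[abs(r)<3.5]
    pc=np.percentile(q,[1,99],0)
    return len(p),len(q),'tilt',np.round(np.degrees(k[:2]),1),'ctr',np.round(np.median(q,0),1),'rect',[np.round(t,1) for t in rect(q/1000)[:3]],'xr',np.round(pc[:,0],1),'yr',np.round(pc[:,1],1)
E
python3 - <<'E'
from sl import *
for nm,box in(("top",(195,235,180,204)),("scene",(205,245,345,372))):
    c=dict(np.load(nm+"3.npz"));print(nm,*meas2(c,box,20,110,70,110))
for nm,box in(("top",(190,225,218,238)),("scene",(215,260,305,345))):
    c=dict(np.load(nm+"3.npz"));print('spare',nm,*meas2(c,box,-50,25,2,12))
E
```

```text
top 282 273 tilt [ 1.  -1.4] ctr [-106.6   58.6   88.1] rect [array([-117.7,   59.5]), array([90.7, 35.2]), np.float64(2.5)] xr [-160.7  -73.4] yr [42.9 76.4]
scene 323 287 tilt [0.4 0.3] ctr [-112.8   59.    86.3] rect [array([-119.3,   59. ]), array([97.3, 35.8]), np.float64(0.7)] xr [-165.6  -71.8] yr [41.2 76.6]
spare top 229 221 tilt [0.  0.3] ctr [-57.  -23.5   6.2] rect [array([-64.7, -22.1]), array([31.9, 90.2]), np.float64(89.3)] xr [-108.5  -21.3] yr [-38.3  -6.1]
spare scene 330 288 tilt [-0.3 -0.7] ctr [-56.2 -21.1   4.5] rect [array([-56. , -11.2]), array([ 71. , 128.2]), np.float64(88.5)] xr [-117.2    3.4] yr [-45.9  23. ]
```

```bash
python3 -m crank '[[3,0,20,0],[3,0,20,0],[3,0,17,0],[3,0,12,0],[3,0,8,0]]' >/dev/null;python3 st.py;  python3 -m crank '[[0,0,1.5,0],[0,0,1,0],[0,0,1,0],[0,0,1,0],[0,0,0,0]]' ; 
```

```text
q [ 0.491  0.256 -0.348  0.721 -0.09   0.372] p [533.5 254.9 120.9] r 591 lean 15.0 az 7.8 armaz 25.5
toolx [-0.961 -0.103 -0.258] tooly [-0.108  0.994  0.008] F [ 0.7  0.1 -0.4] w 0.013 t 24.9
clock: 25.4
tcp_pos: [0.5353, 0.2555, 0.1171]
orientation: [-0.053, 0.99, 0.011, 0.13]
wrist_force: [-0.3, 0.6, -1.8]
width: 0.013
finger_force: 59.8
```

```bash
python3 -m crank '[[0,0,1,0],[0,0,1,0],[0,0,0.7,0],[0,0,0,0],[0,0,0,0]]'|grep force ;python3 -m crank '[[0,0,0.8,0],[0,0,0.8,0],[0,0,0,0],[0,0,0,0],[0,0,0,0]]'|grep -E "force|pos"
```

```text
wrist_force: [0.6, 0.3, -0.8]
finger_force: 59.8
tcp_pos: [0.5362, 0.2555, 0.1127]
wrist_force: [-0.4, 0.2, -1.4]
finger_force: 59.8
```

```bash
python3 -m crank '[[0,0,0.8,0],[0,0,0.8,0],[0,0,0,0],[0,0,0,0],[0,0,0,0]]'|grep -E "wrist|pos";python3 -m crank '[[0,0,0.8,0],[0,0,0.8,0],[0,0,0,0],[0,0,0,0],[0,0,0,0]]'|grep -E "wrist|pos"; python3 - <<'E'
from cell import env
from sl import *
for nm,box in(("top",(185,235,180,204)),("scene",(205,260,335,372))):
    c=env.camera(nm);np.savez(nm+"4.npz",**c);print(nm,*meas2(c,box,30,90,3,20))
E
```

```text
tcp_pos: [0.5366, 0.2556, 0.1112]
wrist_force: [-0.7, -0.1, -1.1]
tcp_pos: [0.5371, 0.2557, 0.1097]
wrist_force: [-0.1, -0.9, -0.1]
top 215 189 tilt [ 0.1 -0.5] ctr [-68.   60.6   6.9] rect [array([-77.4,  62.7]), array([87.7, 30.2]), np.float64(1.8)] xr [-120.6  -34.7] yr [46.9 76.2]
scene 247 229 tilt [-0.2  0.3] ctr [-69.9  59.9   5.3] rect [array([-73.7,  60.7]), array([104.9,  53.1]), np.float64(0.9)] xr [-124.7  -30.6] yr [40.8 84.2]
```

```bash
python3 -m crank '[[0,0,0.6,0],[0,0,0.6,0],[0,0,0,0],[0,0,0,0],[0,0,0,0]]'|grep -E "wrist|pos";python3 -m crank '[[0,0,0.6,0],[0,0,0,0],[0,0,0,0],[0,0,0,0],[0,0,0,0]]'|grep -E "wrist|pos"
```

```text
tcp_pos: [0.5378, 0.2559, 0.1091]
wrist_force: [-1.6, -0.3, 4.9]
tcp_pos: [0.5382, 0.256, 0.1088]
wrist_force: [-1.1, -0.5, 7.1]
```

```bash
cat > f.py <<'E'
from sl import *
from cell import env
st=env.state();F=st['wrist_force'];p=st['tcp_pos'];d=(p-S)@RS.T*1000
print('F s,y,n',np.round(RS@F,1),'tcp shelf',np.round(d,2),'t',st['clock'])
E
python3 -m crank '[[-0.35,0,-0.5,0],[0,0,0,0],[0,0,0,0],[0,0,0,0],[0,0,0,0]]'>/dev/null; python3 f.py; python3 -m crank '[[-1.64,0,1.15,0],[-1.64,0,1.15,0],[-1.64,0,1.15,0],[0,0,0,0],[0,0,0,0]]'>/dev/null; python3 f.py;python3 -m crank '[[-1.64,0,1.15,0],[-1.64,0,1.15,0],[0,0,0,0],[0,0,0,0],[0,0,0,0]]'>/dev/null; python3 f.py
```

```text
F s,y,n [0.9 0.8 5.7] tcp shelf [-144.66   61.8    20.59] t 29.0
F s,y,n [-1.2 -0.3  6.4] tcp shelf [-138.64   61.91   20.73] t 29.5
F s,y,n [-2.1  0.8  7.6] tcp shelf [-134.66   62.02   20.75] t 30.0
```

```bash
python3 -m crank '[[-0.5,0,-0.7,0],[0,0,0,0],[0,0,0,0],[0,0,0,0],[0,0,0,0]]'>/dev/null; python3 f.py; for i in 1 2 3; do python3 -m crank '[[-0.82,0,0.57,0],[-0.82,0,0.57,0],[0,0,0,0],[0,0,0,0],[0,0,0,0]]'>/dev/null; python3 f.py; done
```

```text
F s,y,n [0.9 0.5 3.7] tcp shelf [-134.92   61.86   20.97] t 30.5
F s,y,n [-1.8  0.5  5.2] tcp shelf [-133.03   61.8    20.99] t 31.0
F s,y,n [-2.3  0.6  5.6] tcp shelf [-131.01   61.77   20.99] t 31.5
F s,y,n [-1.5 -0.2  5.8] tcp shelf [-129.01   61.83   21.07] t 32.0
```

```bash
for i in 1 2; do python3 -m crank '[[-0.82,0,0.55,0],[-0.82,0,0.55,0],[0,0,0,0],[0,0,0,0],[0,0,0,0]]'>/dev/null; python3 f.py; done
```

```text
F s,y,n [-2.7  0.   4.6] tcp shelf [-127.04   61.84   21.08] t 32.5
F s,y,n [-2.6 -0.6  5.9] tcp shelf [-125.07   61.86   21.09] t 33.0
```

```bash
for i in 1 2; do python3 -m crank '[[-0.82,0,0.55,0],[-0.82,0,0.55,0],[0,0,0,0],[0,0,0,0],[0,0,0,0]]'>/dev/null; python3 f.py; done
```

```text
F s,y,n [-5.3  0.   8.5] tcp shelf [-123.22   61.9    21.15] t 33.5
F s,y,n [-6.5  0.2  8.6] tcp shelf [-121.35   61.94   21.16] t 34.0
```

```bash
python3 -m crank '[[0.5,0,-0.6,0],[0.5,0,-0.6,0],[0,0,0,0],[0,0,0,0],[0,0,0,0]]'>/dev/null; python3 f.py; python3 -m crank '[[0,0,0,0],[0,0,0,0],[0,0,0,0],[0,0,0,0],[0,0,0,0]]' 0.45 >/dev/null; python3 f.py; python3 - <<'E'
from cell import env
from sl import *
for nm,box in(("top",(185,235,180,204)),("scene",(205,265,330,372))):
    c=env.camera(nm);np.savez(nm+"5.npz",**c);print(nm,*meas2(c,box,30,90,3,20))
    if nm=="scene": cv2.imwrite("pics/scene5.png",cv2.resize(c["frame"][190:290,270:400],None,fx=5,fy=5))
E
```

```text
F s,y,n [-3.5 -0.4  2.3] tcp shelf [-122.76   61.84   21.26] t 34.5
F s,y,n [-0.3 -0.8  0.8] tcp shelf [-122.55   61.92   21.45] t 35.0
top 192 169 tilt [0.5 0.1] ctr [-42.6  61.1   7.1] rect [array([-50.8,  63.4]), array([88.2, 30.4]), np.float64(1.5)] xr [-94.1 -12.8] yr [47.8 76.5]
scene 271 240 tilt [ 0.7 -0.7] ctr [-48.1  59.2   5.7] rect [array([-55.5,  63.4]), array([ 54.8, 110.2]), np.float64(84.4)] xr [-105.8   -5.1] yr [35.6 86.3]
```

View pics/scene5.png

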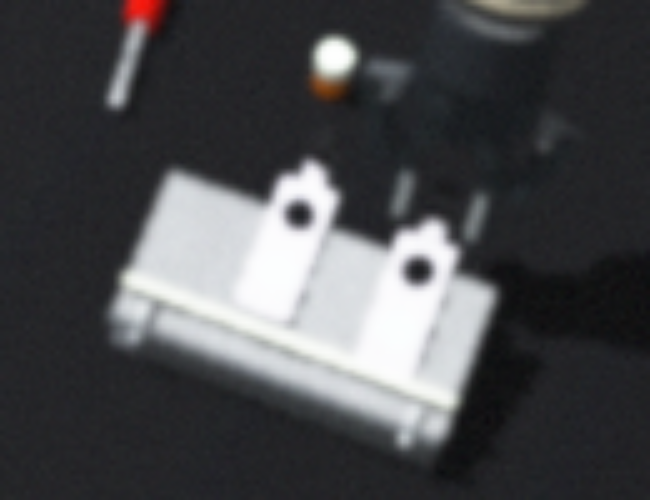

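```bash
python3 -m crank '[[0,0,-8,0],[0,0,-15,0],[0,0,-20,0],[0,0,-20,0],[0,0,-20,0]]'>/dev/null; python3 -m crank '[[0,0,-20,0],[0,0,0,0],[0,0,0,0],[0,0,0,0],[0,0,0,0]]'>/dev/null; python3 f.py; python3 - <<'E'
from cell import env
from sl import *
for nm,box in(("top",(185,235,180,204)),("top",(190,225,218,238)),("wrist",(0,420,0,560))):
    c=env.camera(nm)
    if nm=="wrist": cv2.imwrite("pics/wrist6.png",c["frame"])
    else: print(nm,*meas2(c,box,30 if box[2]<200 else -50,90 if box[2]<200 else 25,2,20))
E
```

```text
F s,y,n [ 0.3  0.  -0.1] tcp shelf [-181.49   60.74  104.95] t 36.1
top 219 190 tilt [0.4 0.8] ctr [-46.9  61.5   6.7] rect [array([-49.3,  63.6]), array([104.4,  36.9]), np.float64(7.6)] xr [-98.4 -13.5] yr [48. 77.]
top 256 219 tilt [-0.3 -0.2] ctr [-57.1 -23.8   6.5] rect [array([-65.7, -22. ]), array([32. , 90.7]), np.float64(89.3)] xr [-107.7  -20.8] yr [-38.3  -6.1]
```

View pics/wrist6.png

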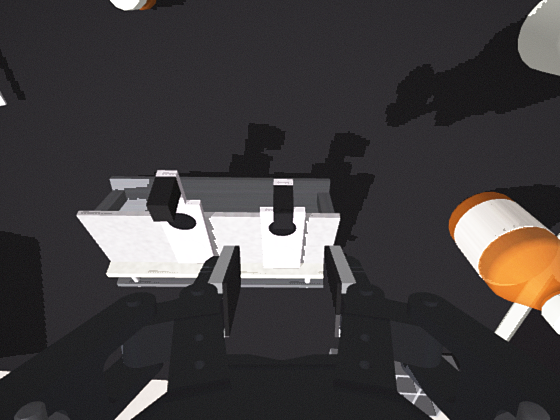

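The picture shows our slider flat on the shelf. Its nose, at about (282,268), lies against the light bar and it is square to the rack; the spare, at (190,230), hasn't moved. Handing in.

```bash
python3 -c "
from cell import env
print(env.hand_in())"
```

```text
the job is handed in; nothing more can be done
None
```

I drew the filter slider level out of the slot and laid it flat and square on the rack beside the spare, nose against the sprung stop bar. I felt the bar, then released and handed in at about 36 s of the 72 s; the spare had not moved, and hand-in gave no pass/fail verdict.

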